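# Hold the reagent flask down on the touch mixer

### The arm

A 6-joint arm with a two-finger parallel gripper is mounted at the origin on the work surface. World frame = base frame: x ahead of the robot, y to its left, z up, the work surface at z = 0. Lengths are in m, angles in rad, forces in N, time in s.
With the tool pointing down it reaches from about 0.275 to 1 m from the base axis. Payload 8.4 kg.
Tool frame: the origin (TCP) lies at the centre of the arm's flange, where the gripper is bolted on; the fingertips stand 173 mm ahead of it and the grasp point (between the pads) lies 155 mm ahead of it; z points along the fingers, y is the line along which they close (so a half turn about z gives the same grasp; the last joint's range is limited). The gripper opens to 85 mm and grips with 20 to 120 N. Pads are 22 mm wide; open, the fingers measure 114 mm over their backs; the gripper's body (76 mm by 85 mm) begins 54 mm behind the grasp point. The pads swing forward as they close: fully open they stand 13 mm farther back than shut.
Start: joints at [1.323, 0.353, 1.633, -0, 1.155, -0.002], TCP at [0.152, 0.606, 0.405] pointing down, gripper open.
Joint ranges: [-2.63, 2.63], [-0.92, 2.1], [0.06, 2.66], [-1.3, 4.44], [0, 2.69], [-3.02, 3.02]. Speed limits (rad/s): [2.22, 2.22, 2.79, 3.14, 3.14, 3.14].

### API

Orientations are given as a unit quaternion [w, x, y, z].
In Python, from station import arm, eyes, job gives the robot as it stands.
- The arm moves only by the shell command python3 -m jog 'ROWS' [FORCE]. ROWS is JSON, a list of rows, each a list of 5 numbers: the finger opening in mm, from 0 to 85.4, then the shift along the tool's x, y, z in mm, then the turn about the tool's z in rad. A call has 1 to 12 rows; each row shifts and turns the commanded pose from where the row before left it, along the tool's axes as they then stand; what a row does not reach is not made up. A row lasts 1/10 s, in which the tool goes at most 50 mm and 8.59 degrees, less where a joint would pass 70% of its speed; a pose out of reach is approached as far as the arm can. A call with a gripper value outside its range is refused whole. The fingers move at their own pace and stop on an object; FORCE is the grip in N (left out, the last holds). Time passes only in rows, so rows that do not move let the fingers close. It gives the time, the measured TCP pose, the force, the opening and the grip force at its end, in the units of the state.
- arm.sense(): the state, without advancing time (a new reading comes with each control period).
- eyes.snapshot(name): name is "scene" or "top" or "wrist"; returns a dict with "frame" (400x640x3 uint8, red, green, blue), "range_z" (400x640 float32, m along the optical axis (not along the pixel's ray), 0 where there is no reading), "vertical_fov" (degrees; the focal length in pixels is half the picture's height over the tangent of half this angle, whatever the lens; pixels are square), "cx", "cy" (the principal point, pixels), "dist_coeffs" ([k1, k2, p1, p2, k3] as OpenCV has them; the pictures are not rectified), "R" (3x3) and "t" (3): a world point X has camera coordinates R X + t; the wrist camera has in their place "mount" (4x4, takes a point from camera to tool coordinates, whose origin is the TCP and whose axes are the flange's). Camera axes: x right, y down, z forward; pixel columns grow to the right and rows downward; lengths in m; the calibration is good to about 2 mm. A picture is of the moment at which its call begins: read the wrist's pose just before it.
- job.finish_job(): hands the job in; it is judged then, once.
The state is a dict: "clock": time; "joint_positions": joint angles; "dq": joint speeds; "joint_efforts": joint torques, N m; "tool_pos": TCP position; "eef_rot": TCP orientation; "contact_force": force on the tool from outside, world axes, zero at the start; "moment": the same for the moment, N m; "finger_gap": finger opening in m; "finger_force": force on a finger pad.
Only numpy, scipy, OpenCV 4.12 (cv2) and the standard library are available. Lean on these libraries where they do the work, as an engineer would, in place of code of your own. Each camera call takes 0.05 s, during which the arm holds its last target. There are 200 camera calls.

### The job

Swing the clear cabinet's door wide open by its handle and leave it open, then take out the amber round flask by its neck, keeping it upright all the way. Set it centrally in the ring on top of the mixer and press it gently straight down until the sprung ring is fully down, as one does to start a touch mixer, and finish while still holding the flask pressed down. Leave the tube rack, the specimen pot and the dropper bottle where they stand.

Things in the scene. Friction and masses are not known exactly. Their poses are not given: they have to be found in the camera images.
- cabinet: clear acrylic cabinet with aluminium edges, fixed, 200 (x) x 200 (y) x 280 mm high; origin at the centre of its underside; its open front lies at x = -100 mm in its own frame and faces -x, towards the robot. Panels 5 mm thick, roof underside at 275 mm, white floor 8 mm thick, inner width 190 mm; empty but for the flask in its cork ring
- door (a joint): angle of the clear door, rad: 0 shut, 1.57 square to the cabinet front, 1.85 at its stop. 192 mm wide, 6 mm thick, upright hinge on the cabinet's left front edge (+y side); opens towards the robot, clockwise seen from above. May start a little ajar; turns easily (about 1 N at the handle), no catch, stays where left
- door_handle (a point): grip point on the axis of the door's black upright round bar handle (11 mm thick, 90 mm long), 255 mm above the bench, 25 mm below the cabinet's top, 12 mm below the bar's top end. The bar's axis is 35 mm off the door's face and 172 mm along the door from the hinge. Axes: those of the cabinet at angle 0, turning with the door (-x out of its face, y towards the hinge)
- door_hinge (a point): point on the door's upright hinge axis at the handle point's height; its axes turn with the door
- flask: amber round-bottomed flask with orange stopper, 110 to 220 g; origin at the ball's bottom, z up the neck. Ball 64 mm across (0 to 64 mm), straight neck 27 mm across up to 104 mm (grip it about 85 mm up), rim 33 mm across up to 109 mm, stopper up to 126 mm. Starts upright in the cork ring, its bottom 21 mm above the bench; lift it 12 mm to clear the ring
- cork_ring: loose cork ring in which the flask stands, about 50 mm behind the cabinet's open front: 80 mm across, hole 44 mm, 22 mm high; origin at the centre of its underside
- mixer: touch-start vortex mixer, fixed: grey and beige housing 165 x 125 mm, 108 mm high, with a sprung black rubber ring head (blue line on its rim) on top; origin at the centre of its underside, z up
- ring_centre (a point): centre of the mixer ring's upper rim, on the ring's axis, 150 mm above the bench when up; it moves down with the ring. The ring is 74 mm across outside and about 50 mm inside, 18 mm deep. The ball seats on the inner edge: a seated flask's bottom lies about 10.5 mm (10 to 11.5) below this point
- mixer_ring (a joint): how far the mixer's ring is pressed down, m: 0 up, 0.012 fully down on its stop. The spring needs about 4 N to start moving and about 12 N to be fully down; the flask's own weight does not move it
- tube_rack: bystander: blue wire rack of blood tubes with purple caps, about 80 x 152 mm, 104 mm high, 0.6 kg; origin at the centre of its underside
- specimen_pot: bystander: white specimen pot with a red lid, 60 mm across, 72 mm high; origin at the centre of its underside
- dropper_bottle: bystander: small amber dropper bottle, 30 mm across, 79 mm high; origin at the centre of its underside

How it is judged:
By the outcome, as a careful person would: the job done as asked, in the order asked, and still so for the second after the job is handed in, while the arm keeps its last pose, push and grip.
It also fails if it takes over 66 s, if anything falls off the work surface, if the arm or the gripper's body presses on something with over 40 N, if the wrist force passes 120 N, or if a joint passes its speed limit or range.

## Working session

There is one attempt and no reset: what is moved stays moved. The work goes in short steps, Python scripts to look and compute and a shell command to move; the robot and the scene stay as the last step left them, time stands still between calls to the robot, and variables do not carry over. Pictures are saved under pics/ and viewed, at most 10 in all, crops included, and the job is handed in when it is done.

```bash
ls; mkdir -p pics
cat > h.py <<'E'
import numpy as np,cv2,json
from station import arm,eyes,job
def snap(n):
    s=arm.sense(); d=eyes.snapshot(n)
    h=d["frame"].shape[0]; f=h/2/np.tan(np.radians(d["vertical_fov"])/2)
    d["K"]=np.array([[f,0,d["cx"]],[0,f,d["cy"]],[0,0,1.]])
    if n=="wrist":
        w,x,y,z=s["eef_rot"]
        from scipy.spatial.transform import Rotation as Ro
        T=np.eye(4);T[:3,:3]=Ro.from_quat([x,y,z,w]).as_matrix();T[:3,3]=s["tool_pos"]
        M=T@np.array(d["mount"]); d["R"]=M[:3,:3].T; d["t"]=-M[:3,:3].T@M[:3,3]
    d["R"]=np.array(d["R"]);d["t"]=np.array(d["t"])
    return d
def rays(d,uv):
    p=cv2.undistortPoints(np.array(uv,float).reshape(-1,1,2),d["K"],np.array(d["dist_coeffs"],float)).reshape(-1,2)
    r=np.c_[p,np.ones(len(p))]
    return -d["R"].T@d["t"], r@d["R"], r
def onz(d,uv,z):
    c,r,_=rays(d,uv); return c+r*((z-c[2])/r[:,2])[:,None]
def pts(d,uv):
    uv=np.array(uv).reshape(-1,2); c,r,_=rays(d,uv)
    zz=d["range_z"][uv[:,1].astype(int),uv[:,0].astype(int)]
    return c+r*zz[:,None]
def proj(d,X):
    rv=cv2.Rodrigues(d["R"])[0]
    return cv2.projectPoints(np.array(X,float).reshape(-1,1,3),rv,d["t"],d["K"],np.array(d["dist_coeffs"],float))[0].reshape(-1,2)
def save(d,n,img=None): cv2.imwrite("pics/"+n+".png",cv2.cvtColor(d["frame"] if img is None else img,cv2.COLOR_RGB2BGR))
E
python3 - <<'E'
from h import *
import pickle
for n in("scene","top"):
    d=snap(n); save(d,n+"0"); pickle.dump(d,open(n+"0.pkl","wb"))
    print(n,-d["R"].T@d["t"],d["R"][2],d["dist_coeffs"])
print(arm.sense())
E
```

```text
pics
scene [0.42575709 0.19701113 1.09307884] [ 0.15982847 -0.21856685 -0.96264396] [-0.03686184  0.          0.          0.          0.        ]
top [ 0.51634555 -0.02181075  1.00382924] [ 7.80703381e-02 -5.01801506e-04 -9.96947727e-01] [-0.08804928  0.          0.          0.          0.        ]
{'clock': 0.1, 'joint_positions': array([ 1.32263440e+00,  3.53607151e-01,  1.63405557e+00, -1.45864985e-05,
        1.15523021e+00, -2.37151100e-03]), 'dq': array([ 8.68630018e-04, -2.68813197e-03, -3.37083001e-03,  1.54916030e-04,
        6.51137357e-04,  2.15792648e-05]), 'joint_efforts': array([ 1.51064574e-03, -6.06360626e+01, -3.42820036e+01,  2.67054420e-04,
        3.78480079e-03,  4.52019393e-06]), 'tool_pos': array([0.15200985, 0.60601445, 0.40402076]), 'eef_rot': array([-7.46097878e-05,  1.22583136e-01,  9.92458035e-01, -6.45879406e-04]), 'contact_force': array([ 0.06087684,  0.64214404, -0.36134051]), 'moment': array([ 0.02359877, -0.03926372,  0.01313361]), 'finger_force': 0.0, 'finger_gap': 0.08516013309100075}
```

View pics/scene0.png

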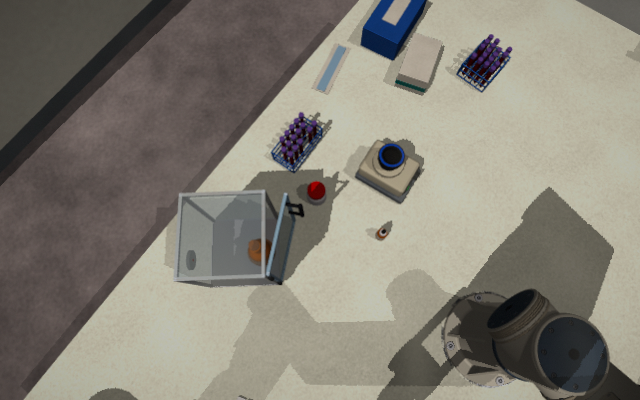

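View pics/top0.png

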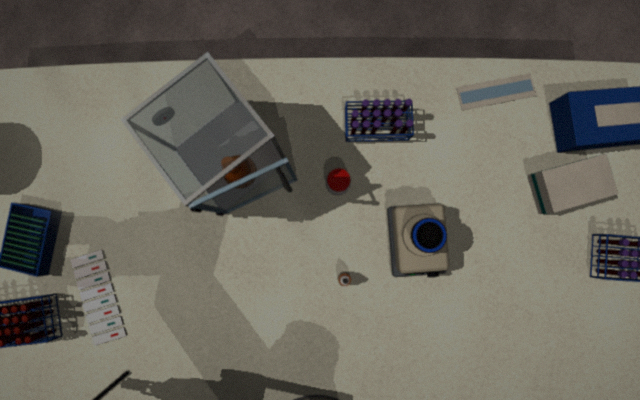

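The scene view shows the cabinet (corners about 178,192 / 265,192 / 268,280), the door ajar up to (288,196), its handle at (295,210) and the mixer ring at (391,156). In the top view the roof corners are about (125,120), (208,53), (273,137) and (190,207), and the door's top edge runs to (287,160). The mixer ring is at (429,235), the pot at (339,180) and the dropper at (344,279).

Run:
```python
from h import *
import pickle
S=pickle.load(open("scene0.pkl","rb"));T=pickle.load(open("top0.pkl","rb"))
a=cv2.resize(T["frame"][40:220,115:305],None,fx=2.1*1,fy=2.1,interpolation=cv2.INTER_CUBIC)
b=cv2.resize(S["frame"][180:295,170:310],None,fx=2.8,fy=2.8,interpolation=cv2.INTER_CUBIC)
o=np.zeros((400,800,3),np.uint8);o[:a.shape[0],:a.shape[1]]=a[:, :400];o[:b.shape[0],400:400+b.shape[1]]=b[:,:400]
save(None,"crop1",np.clip(o*1.4,0,255).astype(np.uint8))
c=np.array([[125,120],[208,53],[273,137],[190,207]])
print(onz(T,c,.28)); print("door tip top",onz(T,[[287,160]],.28), )
print("scene corners",onz(S,[[178,192],[265,192],[268,278],[176,279]],.28))
for n,d in(("S",S),("T",T)):
    hsv=cv2.cvtColor(d["frame"],cv2.COLOR_RGB2HSV)
    def blobs(nm,lo,hi,z,amin=15):
        m=cv2.inRange(hsv,lo,hi); k,l,st,ce=cv2.connectedComponentsWithStats(m)
        for i in range(1,k):
            if st[i,4]>=amin: print(n,nm,st[i],ce[i].round(1),onz(d,[ce[i]],z)[0].round(4),pts(d,[ce[i]])[0].round(3))
    blobs("blue ring",(105,180,90),(120,255,255),.15,40)
    blobs("orange",(5,120,60),(18,255,255),.13,30)
    blobs("red",(0,180,60),(4,255,255),.072,100)
```

```text
[[0.71821151 0.3346225  0.28      ]
 [0.83990756 0.18483664 0.28      ]
 [0.68198845 0.0653468  0.28      ]
 [0.55980218 0.21118995 0.28      ]]
door tip top [[0.64066277 0.04069069 0.28      ]]
scene corners [[0.84557857 0.18713054 0.28      ]
 [0.68119826 0.06938807 0.28      ]
 [0.55585069 0.21915511 0.28      ]
 [0.71703572 0.33853559 0.28      ]]
S blue ring [ 363    0   61   44 1131] [391.6  20.5] [ 0.7479 -0.6191  0.15  ] [ 0.767 -0.669  0.093]
S blue ring [379 144  25  23 146] [391.1 155.5] [ 0.5053 -0.2358  0.15  ] [ 0.507 -0.244  0.133]
S orange [377 229  10  10  30] [380.4 234.4] [ 0.4081 -0.0394  0.13  ] [ 0.407 -0.058  0.055]
S orange [249 240  12  21 211] [255. 250.] [0.6518 0.1862 0.13  ] [0.617 0.188 0.279]
S red [308 182  17  17 241] [316. 190.] [ 0.6303 -0.0542  0.072 ] [ 0.631 -0.055  0.07 ]
T blue ring [414 219  32  33 164] [428.9 235.7] [ 0.5039 -0.2377  0.15  ] [ 0.504 -0.242  0.131]
T orange [222 157  14  10  77] [227.2 160.4] [0.6673 0.1809 0.13  ] [0.642 0.146 0.279]
T orange [226 173  10   8  47] [230.2 176. ] [0.6338 0.1742 0.13  ] [0.641 0.186 0.079]
T red [329 169  21  21 192] [339.  178.1] [ 0.6341 -0.058   0.072 ] [ 0.634 -0.058  0.073]
```

View pics/crop1.png

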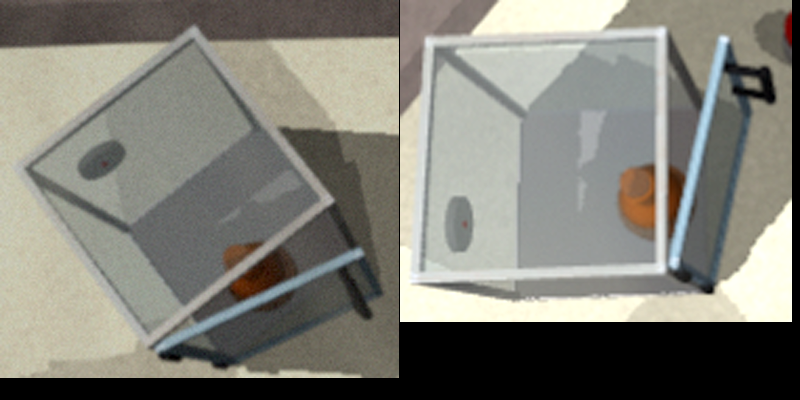

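The right half of the crop shows the flask neck at crop (638,185), about 50 mm inside the roof edge, and the D handle at (755,85). With a vertical tool the wrist would hit the roof, so I need to know how the tool can be tilted.

```bash
python3 -m jog '[[50,0,0,-40,0],[50,-41,-31,-35,0],[50,-41,-31,0,0],[50,-41,-31,0,0],[50,-41,-31,0,0],[50,-41,-31,0,0],[50,-41,-31,0,0],[50,-41,-31,0,0],[50,-41,-31,0,0],[50,-41,-31,0,0],[50,-41,-31,0,0],[50,-41,-31,0,0]]' 40
python3 -m jog '[[50,-41,-31,0,0],[50,-41,-31,0,0],[50,-36,-33,0,0],[50,0,0,0,-0.138],[50,0,0,0,-0.138],[50,0,0,0,-0.138],[50,0,0,0,-0.138],[50,0,0,0,-0.138],[50,0,0,0,0],[50,0,0,0,0]]'
python3 - <<'E'
from h import *
import pickle
d=snap("wrist");pickle.dump(d,open("w1.pkl","wb"))
save(d,"w1"); print(arm.sense()); print(-d["R"].T@d["t"],d["R"][2])
h=(.598,.043); print(proj(d,[[*h,.267],[*h,.177]]))
E
```

```text
clock: 1.3
tool_pos: [0.4923, 0.1826, 0.4727]
eef_rot: [-0.0, 0.123, 0.992, 0.0]
contact_force: [0.5, 0.7, -0.0]
finger_gap: 0.0497
finger_force: 0.0
clock: 2.3
tool_pos: [0.5809, 0.0658, 0.4726]
eef_rot: [-0.0, -0.218, 0.976, 0.0]
contact_force: [-0.1, 0.2, 0.5]
finger_gap: 0.05
finger_force: 0.0
{'clock': 2.35, 'joint_positions': array([ 1.10222947e-01,  2.32846644e-01,  1.64423027e+00, -3.03351476e-05,
        1.26488040e+00, -1.90099194e+00]), 'dq': array([ 5.39918293e-04, -2.27609385e-04, -2.46005813e-03, -1.78403331e-03,
       -8.61503359e-05, -1.10477837e-02]), 'joint_efforts': array([-2.33372633e-02, -5.37481999e+01, -3.62200069e+01, -1.39304972e-03,
        3.89314955e-03, -6.37951540e-02]), 'tool_pos': array([0.58097129, 0.06580119, 0.47265289]), 'eef_rot': array([-1.82818419e-04, -2.18438312e-01,  9.75850742e-01,  5.63854941e-06]), 'contact_force': array([ 0.65537442,  0.59917241, -0.02396819]), 'moment': array([ 0.00986869, -0.03687586,  0.04792033]), 'finger_force': 0.0, 'finger_gap': 0.04984129464650702}
[0.51960531 0.03682277 0.4422384 ] [ 0.24086922  0.11335825 -0.9639149 ]
[[269.61898379 237.00567763]
 [284.648032   195.74065766]]
```

View pics/w1.png

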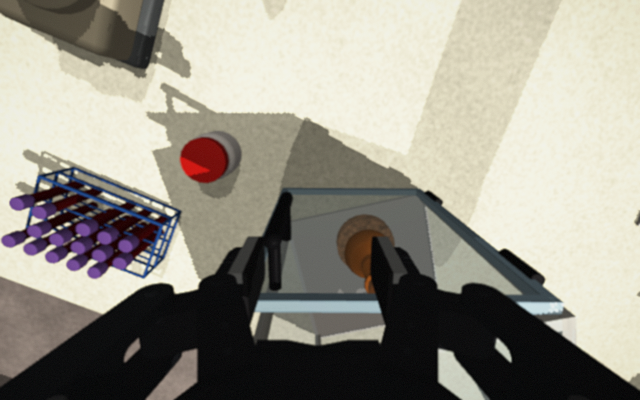

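The wrist view shows the bar from its top end at about (270,240) to its bottom at (285,195), within a few pixels of my prediction. The fingers sit at x≈235 and x≈385. Next I shift, go down and grip.

```bash
python3 -m jog '[[50,-6,-14,0,0],[50,0,-14,0,0],[50,0,0,0,0],[50,0,0,21,0],[50,0,0,21,0],[50,0,0,21,0],[50,0,0,0,0],[0,0,0,0,0],[0,0,0,0,0],[0,0,0,0,0],[0,0,0,0,0]]' 40
python3 - <<'E'
from h import *
s=arm.sense();print(s["tool_pos"],s["moment"],s["joint_positions"])
E
```

```text
clock: 3.45
tool_pos: [0.5986, 0.0442, 0.4113]
eef_rot: [0.001, -0.22, 0.975, 0.001]
contact_force: [-1.5, 7.4, 2.9]
finger_gap: 0.0097
finger_force: 39.1
[0.59862719 0.04424169 0.41132298] [ 1.13884006  0.25144168 -0.05313345] [ 0.07047351  0.30817277  1.68202185  0.00310302  1.14961381 -1.94543314]
```

```bash
python3 -m jog '[[0,12,3,0,0.07],[0,12,3,0,0.07],[0,12,3,0,0.07],[0,12,3,0,0.07],[0,12,3,0,0.07],[0,0,0,0,0]]' 30
cat > door.py <<'E'
from h import *
s=arm.sense();p=s["tool_pos"];w,x,y,z=s["eef_rot"]
ya=np.arctan2(1-2*(x*x+z*z),2*(x*y-w*z))
H=np.array([.558,.215]);v=p[:2]-H
print("radius",np.linalg.norm(v),"door by bearing",-np.arctan2(v[1],v[0])-.2007-np.radians(51.6),"tool-y rel",-(ya-np.pi)-np.radians(51.6), "F",s["contact_force"],"M",s["moment"],s["joint_positions"].round(2))
E
python3 door.py
```

```text
clock: 4.05
tool_pos: [0.5364, 0.0408, 0.4113]
eef_rot: [0.001, -0.046, 0.999, 0.002]
contact_force: [1.1, 9.4, -0.5]
finger_gap: 0.0099
finger_force: 38.8
radius 0.17551588446957891 door by bearing 0.592821591367194 tool-y rel 0.5787369913666732 F [ 1.07904395  9.40793014 -0.50828077] M [ 1.35663449 -0.12646656 -0.0366938 ] [ 0.07  0.21  1.81  0.    1.12 -1.59]
```

Radius and forces are fine, so I'll carry on.

```bash
python3 -m jog '[[0,12,3,0,0.07],[0,12,3,0,0.07],[0,12,3,0,0.07],[0,12,3,0,0.07],[0,12,3,0,0.07],[0,12,3,0,0.07],[0,12,3,0,0.07],[0,12,3,0,0.07],[0,0,0,0,0]]'
python3 door.py;python3 -m jog '[[0,12,3,0,0.07],[0,12,3,0,0.07],[0,12,3,0,0.07],[0,12,3,0,0.07],[0,12,3,0,0.07],[0,12,3,0,0.07],[0,12,3,0,0.07],[0,6,1.5,0,0.035],[0,0,0,0,0]]'
python3 door.py
```

```text
clock: 4.95
tool_pos: [0.4472, 0.0786, 0.4113]
eef_rot: [0.002, 0.232, 0.973, 0.002]
contact_force: [6.7, 6.0, -4.7]
finger_gap: 0.0102
finger_force: 38.5
radius 0.1757046232157218 door by bearing 1.1515356673912662 tool-y rel 1.1382771593486831 F [ 6.69704305  5.95035934 -4.72715262] M [ 1.01502455 -0.83244355 -0.05812333] [ 0.17  0.07  1.98  0.    1.09 -0.93]
clock: 5.85
tool_pos: [0.3938, 0.1523, 0.4113]
eef_rot: [0.002, 0.476, 0.88, 0.002]
contact_force: [6.3, 2.2, -3.5]
finger_gap: 0.0094
finger_force: 38.7
radius 0.17580305259822873 door by bearing 1.6753310937817512 tool-y rel 1.6614338634174413 F [ 6.31076458  2.18071208 -3.50365475] M [ 0.29752402 -0.84931189 -0.00236509] [ 0.37  0.02  2.04  0.    1.08 -0.21]
```

```bash
python3 -m jog '[[0,14,3.5,0,0.08],[0,0,0,0,0],[40,0,0,0,0],[40,0,0,0,0],[40,0,0,0,0],[40,0,0,-40,0],[40,0,0,-40,0],[40,0,0,-40,0],[40,0,0,0,0]]'
python3 door.py
python3 - <<'E'
from h import *
s=arm.sense();print(s["joint_positions"].round(3),s["tool_pos"].round(4),s["eef_rot"].round(4))
E
```

```text
clock: 6.75
tool_pos: [0.3888, 0.165, 0.5351]
eef_rot: [0.003, 0.51, 0.86, 0.003]
contact_force: [0.4, -0.5, -1.0]
finger_gap: 0.0399
finger_force: 0.0
radius 0.17639720333760228 door by bearing 1.7527546817384234 tool-y rel 1.7412117908525238 F [ 0.39867483 -0.49966673 -0.97111621] M [-0.02002547 -0.04593248 -0.03778446] [ 0.4  -0.09  1.86  0.    1.36 -0.1 ]
[ 0.398 -0.092  1.862  0.     1.363 -0.102] [0.3888 0.165  0.5351] [0.0026 0.5103 0.86   0.0035]
```

```bash
python3 -m jog '[[40,0,0,-25,-0.14],[40,0,0,0,-0.14],[40,0,0,0,-0.14],[40,0,0,0,-0.14],[40,0,0,0,-0.14],[40,0,0,0,-0.14],[40,0,0,0,-0.14],[40,0,0,0,-0.14],[40,0,0,0,-0.14],[40,0,0,0,-0.14],[40,0,0,0,-0.07],[40,0,0,0,0]]'
cat > st.py <<'E'
from h import *
from scipy.spatial.transform import Rotation as Ro
s=arm.sense();w,x,y,z=s["eef_rot"];R=Ro.from_quat([x,y,z,w]).as_matrix()
p=s["tool_pos"]
print(round(float(s["clock"]),2),"tcp",p.round(4),"grasp",(p+.155*R[:,2]).round(4),"q",s["joint_positions"].round(3),"F",s["contact_force"].round(1),"M",s["moment"].round(2),"gap",round(s["finger_gap"],4))
print("x",R[:,0].round(3),"y",R[:,1].round(3),"z",R[:,2].round(3),"az z",np.degrees(np.arctan2(R[1,2],R[0,2])).round(1),"tilt",np.degrees(np.arccos(-R[2,2])).round(1))
E
python3 st.py
python3 -m jog '[[40,-45,0,0,0],[40,-45,0,0,0],[40,-45,0,0,0],[40,-45,0,0,0],[40,-45,0,0,0],[40,-45,0,0,0],[40,-45,0,0,0],[40,-45,0,0,0],[40,-45,0,0,0],[40,-45,0,0,0],[40,-45,0,0,0],[40,-45,0,0,0]]'
python3 st.py
python3 -m jog '[[40,-45,0,0,0],[40,-45,0,0,0],[40,-45,0,0,0],[40,-45,0,0,0],[40,-45,0,0,0]]'
python3 st.py
```

```text
clock: 7.95
tool_pos: [0.3879, 0.1646, 0.5543]
eef_rot: [-0.0, -0.199, 0.98, -0.0]
contact_force: [-0.0, -0.0, -0.5]
finger_gap: 0.0401
finger_force: 0.0
7.95 tcp [0.3879 0.1646 0.5543] grasp [0.3878 0.1646 0.3993] q [ 0.398 -0.101  1.83   0.     1.414 -1.573] F [-0.  -0.  -0.5] M [ 0.02 -0.03  0.01] gap 0.0401
x [-0.921 -0.389  0.001] y [-0.389  0.921  0.   ] z [-0.001 -0.    -1.   ] az z -157.6 tilt 0.0
clock: 9.15
tool_pos: [0.8712, 0.3684, 0.5544]
eef_rot: [-0.001, -0.197, 0.98, -0.0]
contact_force: [1.4, 0.1, 0.3]
finger_gap: 0.0401
finger_force: 0.0
9.15 tcp [0.8712 0.3684 0.5544] grasp [0.871  0.3683 0.3994] q [ 0.398  0.934  0.333 -0.     1.876 -1.569] F [1.4 0.1 0.3] M [0.01 0.01 0.01] gap 0.0401
x [-0.922 -0.386  0.001] y [-0.386  0.922 -0.   ] z [-0.001 -0.001 -1.   ] az z -157.1 tilt 0.1
clock: 9.65
tool_pos: [0.9304, 0.3932, 0.5089]
eef_rot: [0.058, -0.197, 0.979, 0.012]
contact_force: [-0.5, -0.3, 0.2]
finger_gap: 0.0399
finger_force: 0.0
9.65 tcp [0.9304 0.3932 0.5089] grasp [0.9473 0.4003 0.355 ] q [ 0.398  1.119  0.06   0.     1.845 -1.569] F [-0.5 -0.3  0.2] M [ 0.    0.03 -0.02] gap 0.0399
x [-0.916 -0.383 -0.118] y [-0.386  0.922  0.   ] z [ 0.109  0.046 -0.993] az z 22.9 tilt 6.8
```

```bash
python3 -m jog '[[40,-45,0,0,0],[40,-45,0,0,0],[40,-45,0,0,0]]'|head -2
python3 st.py
python3 -m jog '[[40,-30,0,-40,0],[40,-30,0,-40,0],[40,-30,0,-40,0],[40,-30,0,-40,0]]'|head -2
python3 st.py
```

```text
clock: 9.95
tool_pos: [0.9515, 0.402, 0.4915]
9.95 tcp [0.9515 0.402  0.4915] grasp [0.9813 0.4146 0.3399] q [ 0.398  1.139  0.06   0.     1.733 -1.569] F [-0.2 -0.2 -0.5] M [-0.08  0.04 -0.05] gap 0.0399
x [-0.902 -0.377 -0.209] y [-0.386  0.922  0.001] z [ 0.192  0.081 -0.978] az z 22.9 tilt 12.0
clock: 10.35
tool_pos: [0.9135, 0.3859, 0.6267]
10.35 tcp [0.9135 0.3859 0.6267] grasp [0.9573 0.4043 0.4791] q [ 3.980e-01  1.004e+00  6.000e-02  1.000e-03  1.767e+00 -1.569e+00] F [ 0.2 -0.1 -0.4] M [-0.06  0.09  0.05] gap 0.0399
x [-0.878 -0.367 -0.306] y [-0.386  0.922  0.001] z [ 0.282  0.119 -0.952] az z 22.9 tilt 17.8
```

```bash
python3 -m jog '[[40,-45,0,-15,0],[40,-45,0,-15,0],[40,-45,0,-15,0],[40,-45,0,-15,0],[40,-45,0,-15,0],[40,-45,0,-15,0],[40,-45,0,-15,0],[40,-45,0,-15,0],[40,-45,0,-15,0],[40,-45,0,-15,0],[40,-45,0,-15,0],[40,-45,0,-15,0]]'|head -2
python3 st.py
```

```text
clock: 11.55
tool_pos: [0.892, 0.3767, 0.7868]
11.55 tcp [0.892  0.3767 0.7868] grasp [0.9835 0.4154 0.6678] q [ 3.980e-01  8.610e-01  5.900e-02  1.000e-03  1.526e+00 -1.572e+00] F [ 0.7  0.5 -0. ] M [-0.11  0.25 -0.02] gap 0.0397
x [-0.707 -0.298 -0.641] y [-0.389  0.921  0.   ] z [ 0.59   0.249 -0.768] az z 22.9 tilt 39.8
```

```bash
python3 -m jog '[[40,-45,0,-15,0],[40,-45,0,-15,0],[40,-45,0,-15,0],[40,-45,0,-15,0],[40,-45,0,-15,0],[40,-45,0,-15,0],[40,-45,0,-15,0],[40,-45,0,-15,0],[40,-45,0,-15,0],[40,-45,0,-15,0]]'|head -2
python3 st.py
```

```text
clock: 12.55
tool_pos: [0.8103, 0.342, 0.965]
12.55 tcp [0.8103 0.342  0.965 ] grasp [0.9299 0.3925 0.8803] q [ 0.397  0.686  0.059  0.002  1.404 -1.572] F [0.  0.1 0.4] M [-0.16  0.41  0.  ] gap 0.0401
x [-0.504 -0.212 -0.837] y [-0.389  0.921  0.   ] z [ 0.771  0.326 -0.547] az z 22.9 tilt 56.9
```

```bash
cat > kin.py <<'E'
from h import *
from scipy.optimize import least_squares
from scipy.spatial.transform import Rotation as Ro
rz=lambda a:Ro.from_euler('z',a).as_matrix(); ry=lambda a:Ro.from_euler('y',a).as_matrix()
def fk(q,L):
    A=rz(q[0]);B=A@ry(q[1]);C=B@ry(q[2]);D=C@rz(q[3]);E=D@ry(q[4]);F=E@rz(q[5]+L[5])
    p=np.array([0,0,L[0]])+B@[0,0,L[1]]+C@[L[4],0,L[2]]; w=p.copy(); return p+E@[0,0,L[3]],F,w
data=[([1.3226,.3536,1.6341,0,1.1552,-.0024],[.152,.606,.404]),([.1102,.2328,1.6442,0,1.2649,-1.901],[.581,.0658,.4727]),([.0705,.3082,1.682,.003,1.1496,-1.9454],[.5986,.0442,.4113]),
([.398,-.092,1.862,0,1.363,-.102],[.3888,.165,.5351]),([.398,.934,.333,0,1.876,-1.569],[.8712,.3684,.5544]),([.398,1.119,.06,0,1.845,-1.569],[.9304,.3932,.5089]),([.398,.861,.059,.001,1.526,-1.572],[.892,.3767,.7868]),([.397,.686,.059,.002,1.404,-1.572],[.8103,.342,.965])]
f=lambda L:np.concatenate([fk(q,[*L,np.pi/2])[0]-p for q,p in data])
r=least_squares(f,[.3,.5,.5,.1,0]); L=[*r.x,np.pi/2]
lo=np.array([-2.63,-.92,.06,-1.3,0,-3.02]);hi=np.array([2.63,2.1,2.66,4.44,2.69,3.02])
for off in (0,np.pi/2,np.pi,-np.pi/2):
    L[5]=off
    if np.allclose(fk(data[1][0],L)[1][:,1],[-.426,.905,0],atol=.02): break
def Rt(az,tilt):
    a,t=np.radians([az,tilt]);z=np.array([np.sin(t)*np.cos(a),np.sin(t)*np.sin(a),-np.cos(t)]);y=np.array([-np.sin(a),np.cos(a),0]);return np.c_[np.cross(y,z),y,z]
def ik(g,az,tilt,q0):
    R=Rt(az,tilt);p=np.array(g)-.155*R[:,2]
    def e(q):
        P,F,_=fk(q,L);return np.r_[(P-p)*5,(F-R).ravel()]
    s=least_squares(e,np.clip(q0,lo+.01,hi-.01),bounds=(lo,hi));return s.x,np.abs(s.fun).max()
if __name__=="__main__":
    print("L",np.round(L,4),"res",np.abs(r.fun).max())
    for az in(23,32,40):
        q=np.array([.2,.3,1.8,.3,.6,-1.6])
        for g in([.52,.12,.2],[.655,.178,.106],[.55,.1,.25],[.504,-.1,.26],[.504,-.238,.213]):
            q,err=ik(g,az,57,q); print(az,g,q.round(2),"err",err.round(4),"wrist",fk(q,L)[2].round(3))
E
python3 kin.py
```

```text
L [0.294  0.568  0.4944 0.169  0.0587 1.5708] res 0.0018404420442014735
23 [0.52, 0.12, 0.2] [ 0.22  0.    2.4   0.77  0.   -2.46] err 0.2391 wrist [0.285 0.064 0.457]
23 [0.655, 0.178, 0.106] [ 0.22  0.42  2.09  1.33  0.07 -3.02] err 0.2725 wrist [0.463 0.106 0.377]
23 [0.55, 0.1, 0.25] [ 0.05 -0.02  2.32  1.25  0.23 -3.02] err 0.1774 wrist [0.316 0.016 0.489]
23 [0.504, -0.1, 0.26] [-0.51 -0.05  2.26  0.95  0.63 -3.02] err 0.2435 wrist [ 0.291 -0.161  0.518]
23 [0.504, -0.238, 0.213] [-0.75  0.19  2.08  0.82  0.76 -3.02] err 0.3342 wrist [ 0.326 -0.304  0.489]
32 [0.52, 0.12, 0.2] [ 0.06  0.02  2.35  1.15  0.3  -3.02] err 0.2623 wrist [0.314 0.017 0.467]
32 [0.655, 0.178, 0.106] [ 0.16  0.43  2.06  1.19  0.21 -3.02] err 0.2832 wrist [0.482 0.078 0.379]
32 [0.55, 0.1, 0.25] [-0.03  0.    2.28  1.11  0.39 -3.02] err 0.1955 wrist [ 0.338 -0.01   0.497]
32 [0.504, -0.1, 0.26] [-0.54  0.01  2.19  0.87  0.76 -3.02] err 0.2988 wrist [ 0.318 -0.189  0.526]
32 [0.504, -0.238, 0.213] [-0.76  0.24  2.    0.75  0.89 -3.02] err 0.3873 wrist [ 0.352 -0.335  0.492]
40 [0.52, 0.12, 0.2] [-0.    0.05  2.3   1.03  0.43 -3.02] err 0.2697 wrist [ 0.339 -0.001  0.472]
40 [0.655, 0.178, 0.106] [ 0.11  0.45  2.02  1.08  0.33 -3.02] err 0.295 wrist [0.504 0.056 0.38 ]
40 [0.55, 0.1, 0.25] [-0.08  0.03  2.22  1.01  0.53 -3.02] err 0.2307 wrist [ 0.364 -0.029  0.504]
40 [0.504, -0.1, 0.26] [-0.55  0.06  2.12  0.8   0.88 -3.02] err 0.3515 wrist [ 0.347 -0.212  0.531]
40 [0.504, -0.238, 0.213] [-0.76  0.29  1.93  0.7   1.   -3.02] err 0.4382 wrist [ 0.378 -0.362  0.492]
```

```bash
cat > k2.py <<'E'
import kin
from kin import *
R0=Rt
kin.Rt=lambda a,t:R0(a,t)@np.diag([-1,-1,1])
def run(az,t,gs,q):
    for g in gs:
        q,err=ik(g,az,t,q); print(az,t,g,q.round(2),"err",err.round(4),"w",fk(q,L)[2].round(3))
if __name__=="__main__":
    for az,t in((23,57),(32,57),(32,68),(38,60)):
        run(az,t,([.85,.3,.75],[.75,.2,.6],[.62,.1,.5],[.52,.1,.35],[.52,.1,.2],[.655,.178,.106],[.55,.1,.25],[.504,-.1,.26],[.504,-.238,.213]),np.array([.3,.3,.8,.1,1,1.6]))
E
python3 k2.py
```

```text
23 57 [0.85, 0.3, 0.75] [0.31 0.25 1.04 0.1  0.86 1.46] err 0.0 w [0.6   0.194 0.926]
23 57 [0.75, 0.2, 0.6] [0.19 0.03 1.59 0.35 0.56 1.16] err 0.0 w [0.5   0.094 0.776]
23 57 [0.62, 0.1, 0.5] [-0.02 -0.17  1.99  0.78  0.5   0.62] err 0.0 w [ 0.37  -0.006  0.676]
23 57 [0.52, 0.1, 0.35] [-0.02 -0.19  2.35  1.5   0.35 -0.17] err 0.0 w [ 0.27  -0.006  0.526]
23 57 [0.52, 0.1, 0.2] [-0.02  0.21  2.5   2.5   0.62 -1.27] err 0.0 w [ 0.27  -0.006  0.376]
23 57 [0.655, 0.178, 0.106] [ 0.18  0.58  2.24  2.84  0.68 -1.46] err 0.0 w [0.405 0.072 0.282]
23 57 [0.55, 0.1, 0.25] [-0.02  0.1   2.41  2.28  0.47 -1.  ] err 0.0 w [ 0.3   -0.006  0.426]
23 57 [0.504, -0.1, 0.26] [-0.68  0.11  2.35  1.52  0.84 -0.73] err 0.0 w [ 0.254 -0.206  0.436]
23 57 [0.504, -0.238, 0.213] [-0.94  0.35  2.19  1.39  0.98 -0.83] err 0.0 w [ 0.254 -0.344  0.389]
32 57 [0.85, 0.3, 0.75] [0.25 0.26 1.02 0.33 0.91 1.19] err 0.0 w [0.62  0.156 0.926]
32 57 [0.75, 0.2, 0.6] [0.11 0.06 1.57 0.63 0.67 0.8 ] err 0.0 w [0.52  0.056 0.776]
32 57 [0.62, 0.1, 0.5] [-0.11 -0.13  1.95  0.96  0.69  0.32] err 0.0 w [ 0.39  -0.044  
[... 1567 characters left out ...]
err 0.0 w [0.529 0.027 0.762]
38 60 [0.62, 0.1, 0.5] [-0.18 -0.09  1.95  1.12  0.8   0.1 ] err 0.0 w [ 0.399 -0.073  0.662]
38 60 [0.52, 0.1, 0.35] [-0.24 -0.09  2.31  1.47  0.75 -0.43] err 0.0 w [ 0.299 -0.073  0.512]
38 60 [0.52, 0.1, 0.2] [-0.24  0.29  2.44  1.97  0.83 -1.13] err 0.0 w [ 0.299 -0.073  0.362]
38 60 [0.655, 0.178, 0.106] [ 0.01  0.62  2.19  2.32  0.8  -1.3 ] err 0.0 w [0.434 0.005 0.268]
38 60 [0.55, 0.1, 0.25] [-0.22  0.18  2.35  1.82  0.76 -0.88] err 0.0 w [ 0.329 -0.073  0.412]
38 60 [0.504, -0.1, 0.26] [-0.77  0.24  2.24  1.33  1.08 -0.8 ] err 0.0 w [ 0.283 -0.273  0.422]
38 60 [0.504, -0.238, 0.213] [-0.97  0.45  2.04  1.19  1.19 -0.87] err 0.0 w [ 0.283 -0.411  0.375]
```

```bash
python3 -m jog '[[40,12,40,-18,0],[40,12,40,-18,0],[40,12,40,-18,0],[40,12,40,-18,0],[40,12,40,-18,0],[40,12,40,-18,0],[40,12,40,-18,0],[40,12,40,-18,0],[40,12,40,-18,0],[40,12,40,-18,0],[40,12,40,-18,0],[40,12,40,-18,0]]'|head -2
python3 st.py;python3 -m jog '[[40,12,40,-18,0],[40,12,40,-18,0],[40,12,40,-18,0],[40,12,40,-18,0]]'|head -2
python3 st.py
```

```text
clock: 13.75
tool_pos: [0.3836, 0.6836, 0.963]
13.75 tcp [0.3836 0.6836 0.963 ] grasp [0.503  0.7342 0.8781] q [ 1.186  0.45   0.477 -0.64   1.426 -0.961] F [-0.1 -0.4 -1.3] M [-0.15  0.38  0.  ] gap 0.0398
x [-0.505 -0.212 -0.837] y [-0.389  0.921  0.002] z [ 0.77   0.326 -0.548] az z 23.0 tilt 56.8
clock: 14.15
tool_pos: [0.2413, 0.7931, 0.9579]
14.15 tcp [0.2413 0.7931 0.9579] grasp [0.3609 0.8441 0.8736] q [ 1.42   0.696  0.058 -0.799  1.665 -0.944] F [-5.3  4.6 57.5] M [ 0.66 -0.93  0.29] gap 0.04
x [-0.501 -0.211 -0.839] y [-0.392  0.92   0.002] z [ 0.772  0.33  -0.544] az z 23.1 tilt 57.0
```

```bash
python3 -m jog '[[40,-15,36,23,0],[40,-15,36,23,0],[40,-15,36,23,0],[40,-15,36,23,0],[40,-15,36,23,0]]'|head -2
python3 st.py
```

```text
clock: 14.65
tool_pos: [0.2751, 0.8991, 0.8645]
14.65 tcp [0.2751 0.8991 0.8645] grasp [0.3962 0.964  0.7927] q [ 1.398  0.831  0.059 -0.781  1.437 -0.858] F [0.8 1.  0. ] M [-0.22  0.4   0.  ] gap 0.0397
x [-0.43  -0.176 -0.885] y [-0.453  0.891  0.042] z [ 0.781  0.419 -0.463] az z 28.2 tilt 62.4
```

```bash
python3 -m jog '[[40,-15,33,26,0],[40,-15,33,26,0],[40,-15,33,26,0],[40,-15,33,26,0],[40,-15,33,26,0]]'|head -2
python3 st.py
```

```text
clock: 15.15
tool_pos: [0.3052, 0.9749, 0.7865]
15.15 tcp [0.3052 0.9749 0.7865] grasp [0.4251 1.0544 0.7289] q [ 1.375  0.938  0.059 -0.78   1.216 -0.795] F [ 0.4  0.  -0.3] M [-0.25  0.36 -0.02] gap 0.0399
x [-0.356 -0.132 -0.925] y [-0.524  0.848  0.08 ] z [ 0.774  0.513 -0.371] az z 33.6 tilt 68.2
```

```bash
python3 -m jog '[[60,0,0,0,0.14],[60,0,0,0,0.14],[60,0,0,0,0.14],[60,0,0,0,0.14],[60,0,0,0,0.14],[60,0,0,0,0.14],[60,0,0,0,0.14],[60,0,0,0,0.14],[60,0,0,0,0.14],[60,0,0,0,0.14],[60,0,0,0,0.14],[60,0,0,0,0.14]]'|head -1
python3 -m jog '[[60,0,0,0,0.14],[60,0,0,0,0.14],[60,0,0,0,0.14],[60,0,0,0,0.14],[60,0,0,0,0.14],[60,0,0,0,0.14],[60,0,0,0,0.14],[60,0,0,0,0.14],[60,0,0,0,0.14],[60,0,0,0,0.115],[60,0,0,0,0],[60,0,0,0,0]]'|head -1
python3 st.py
cat > go.py <<'E'
import sys
from h import *
from scipy.spatial.transform import Rotation as Ro
s=arm.sense();w,x,y,z=s["eef_rot"];R=Ro.from_quat([x,y,z,w]).as_matrix()
g=s["tool_pos"]+.155*R[:,2]
t=np.array([float(a) for a in sys.argv[1:4]])
d=R.T@(t-g)*1000; print("grasp",g.round(4),"tool shift mm",d.round(1),"dist",np.linalg.norm(d).round(1))
E
python3 go.py .52 .08 .45
```

```text
clock: 16.35
clock: 17.55
17.55 tcp [0.3048 0.9742 0.7874] grasp [0.4248 1.0536 0.7298] q [ 1.376  0.937  0.059 -0.78   1.218  2.256] F [ 0.3 -0.1 -0.5] M [-0.21  0.36 -0.03] gap 0.0597
x [0.308 0.208 0.928] y [ 0.553 -0.833  0.003] z [ 0.774  0.513 -0.372] az z 33.5 tilt 68.2
grasp [0.4248 1.0536 0.7298] tool shift mm [-433.1  862.8 -321.4] dist 1017.5
```

```bash
python3 -m jog '[[60,-18,36,-13.4,0],[60,-18,36,-13.4,0],[60,-18,36,-13.4,0],[60,-18,36,-13.4,0],[60,-18,36,-13.4,0],[60,-18,36,-13.4,0],[60,-18,36,-13.4,0],[60,-18,36,-13.4,0],[60,-18,36,-13.4,0],[60,-18,36,-13.4,0],[60,-18,36,-13.4,0],[60,-18,36,-13.4,0]]'|head -1
python3 st.py
python3 -m jog '[[60,-18,36,-13.4,0],[60,-18,36,-13.4,0],[60,-18,36,-13.4,0],[60,-18,36,-13.4,0],[60,-18,36,-13.4,0],[60,-18,36,-13.4,0],[60,-18,36,-13.4,0],[60,-18,36,-13.4,0],[60,-18,36,-13.4,0],[60,-18,36,-13.4,0],[60,-18,36,-13.4,0],[60,-18,36,-13.4,0]]'|head -1
python3 st.py; python3 go.py .52 .08 .3
```

```text
clock: 18.75
18.75 tcp [0.3485 0.5301 0.662 ] grasp [0.4691 0.6091 0.6049] q [ 1.113  0.028  1.705 -1.11   0.556  2.822] F [0.9 0.6 0.8] M [-0.26  0.36 -0.02] gap 0.0601
x [0.306 0.206 0.93 ] y [ 0.549 -0.836  0.004] z [ 0.778  0.509 -0.369] az z 33.2 tilt 68.4
clock: 19.95
19.95 tcp [0.3769 0.2233 0.5655] grasp [0.4939 0.3004 0.4994] q [ 0.504 -0.307  2.168  0.445  0.167  1.092] F [-0.1  0.5 -0.3] M [-0.28  0.36  0.01] gap 0.0603
x [0.353 0.24  0.904] y [ 0.552 -0.833  0.005] z [ 0.755  0.498 -0.427] az z 33.4 tilt 64.7
grasp [0.4939 0.3004 0.4994] tool shift mm [-223.9  197.2   -5. ] dist 298.4
```

```bash
python3 -m jog '[[60,-4,38,0,0],[60,-4,38,0,0],[60,-4,38,0,0],[60,-4,38,0,0],[60,-10,38,0,0],[60,-10,38,0,0],[60,-10,30,0,0],[60,0,0,0,0]]'|head -1
python3 st.py; python3 go.py .52 .08 .22
python3 - <<'E'
from h import *
import pickle
d=snap("top");pickle.dump(d,open("t2.pkl","wb"));e=snap("scene");pickle.dump(e,open("s2.pkl","wb"))
w=snap("wrist");pickle.dump(w,open("w2.pkl","wb"))
o=np.vstack([np.hstack([cv2.resize(d["frame"],(400,250)),cv2.resize(w["frame"],(400,250))]),np.hstack([cv2.resize(e["frame"][150:320,140:412],(400,250)),cv2.resize(d["frame"][40:240,115:435],(400,250))])])
save(None,"m2",np.clip(o*1.3,0,255).astype(np.uint8))
E
```

```text
clock: 20.75
20.75 tcp [0.4778 0.035  0.5246] grasp [0.5942 0.1099 0.4548] q [-0.137 -0.128  2.123  1.348  0.639 -0.099] F [-0.   0.   0.3] M [-0.24  0.35 -0.05] gap 0.0599
x [0.375 0.249 0.893] y [ 0.544 -0.839  0.005] z [ 0.751  0.484 -0.45 ] az z 32.8 tilt 63.2
grasp [0.5942 0.1099 0.4548] tool shift mm [-245.   -16.4   35.6] dist 248.1
```

View pics/m2.png

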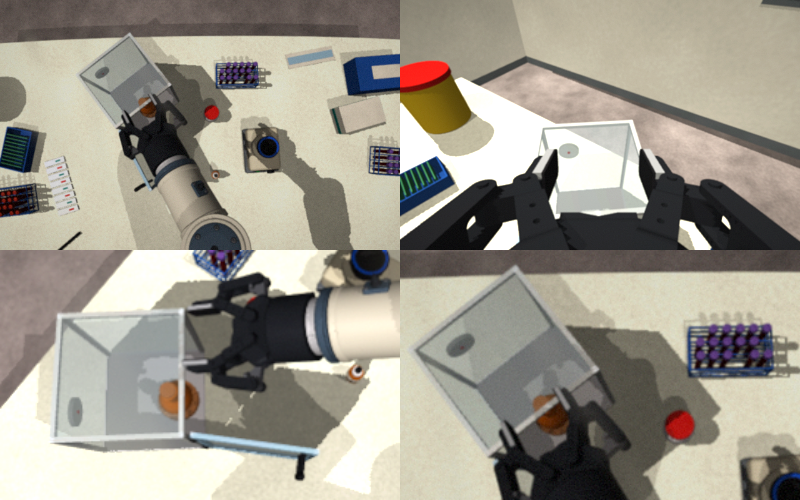

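The mosaic shows the door well open and pointing away from the opening (bottom left, 190,437 to 315,455). The flask is in its ring near (178,395) in the same tile. I'll go to a standoff in front of it and look with the wrist camera.

```bash
python3 go.py .53 .1 .30;python3 -m jog '[[60,-39,-5,5,0],[60,-39,-5,5,0],[60,-39,-5,5,0],[60,-39,-5,5,0],[60,0,0,0,0]]'|head -1
python3 st.py; python3 go.py .53 .1 .12
```

```text
grasp [0.5926 0.1136 0.4561] tool shift mm [-166.3  -23.5   16.6] dist 168.7
clock: 21.4
21.4 tcp [0.4195 0.0271 0.3735] grasp [0.5349 0.1029 0.303 ] q [-0.192  0.032  2.393  1.855  0.705 -0.783] F [ 0.6 -0.2  0.1] M [-0.24  0.33  0.01] gap 0.0598
x [0.381 0.249 0.891] y [ 0.549 -0.836 -0.001] z [ 0.744  0.489 -0.455] az z 33.3 tilt 62.9
grasp [0.5349 0.1029 0.303 ] tool shift mm [-165.5   -0.    78.2] dist 183.1
```

```bash
python3 -m jog '[[60,-33,0,15.6,0],[60,-33,0,15.6,0],[60,-33,0,15.6,0],[60,-33,0,15.6,0],[60,-33,0,15.6,0],[60,0,0,0,0],[60,0,0,0,0]]'|head -1
python3 st.py
python3 - <<'E'
from h import *
import pickle
w=snap("wrist");pickle.dump(w,open("w3.pkl","wb")); save(w,"w3")
print(-w["R"].T@w["t"],w["R"][2])
f=(.655,.178)
print(proj(w,[[*f,.147],[*f,.125],[*f,.085],[*f,.021]]).round(1))
E
```

```text
clock: 22.1
22.1 tcp [0.4199 0.0238 0.1953] grasp [0.5358 0.0999 0.1258] q [-0.204  0.581  2.468  2.321  1.042 -1.495] F [ 0.8  0.9 -0.5] M [-0.19  0.3  -0.02] gap 0.0602
x [0.375 0.246 0.894] y [ 0.549 -0.836 -0.   ] z [ 0.747  0.49  -0.448] az z 33.3 tilt 63.4
[0.46800202 0.05531842 0.2422651 ] [ 0.62044842  0.40679099 -0.67049597]
[[317.2  83.7]
 [317.2 112.1]
 [317.2 155.7]
 [317.2 210. ]]
```

View pics/w3.png

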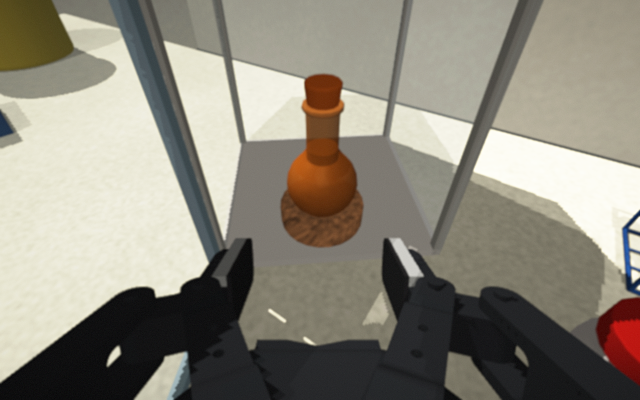

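The wrist view shows the stopper top centred near (323,80), the rim at (323,105) and the ball centre at (322,182). The flask is between the fingers and clear of the frame.

```bash
python3 - <<'E'
from h import *
import pickle
w=pickle.load(open("w3.pkl","rb"))
print(w["K"][0,0], onz(w,[[323,80]],.147),onz(w,[[323,104]],.1275))
p=pts(w,[[323,125],[323,140],[322,182],[310,130],[336,130]]);print(p.round(4))
p=pts(w,[[317,130],[320,130],[326,130],[329,130]]).round(4);print(p)
g=cv2.cvtColor(w["frame"],cv2.COLOR_RGB2HSV);m=cv2.inRange(g,(3,130,50),(18,255,255))
for r in (80,95,125,130,135,182): c=np.where(m[r,250:400])[0]+250; print(r,c.min(),c.max(),(c.min()+c.max())/2)
E
python3 go.py .657 .177 .106
```

```text
323.2345603639196 [[0.66276152 0.17805255 0.147     ]] [[0.66434117 0.17878409 0.1275    ]]
[[0.6484 0.1685 0.1202]
 [0.6482 0.1682 0.1074]
 [0.639  0.1628 0.0744]
 [0.6469 0.1793 0.1132]
 [0.6584 0.163  0.1128]]
[[0.6467 0.1727 0.1154]
 [0.647  0.1702 0.1161]
 [0.6508 0.1673 0.1152]
 [0.6524 0.1656 0.115 ]]
80 306 340 323.0
95 306 339 322.5
125 307 337 322.0
130 307 337 322.0
135 307 337 322.0
182 287 355 321.0
grasp [0.5362 0.0996 0.1275] tool shift mm [ 44.8   1.5 138. ] dist 145.1
```

```bash
python3 -m jog '[[60,6.5,4,20,0],[60,6.5,0,20,0],[60,6.6,0,20,0],[60,6.6,0,20,0],[60,6.6,0,20,0],[60,6.6,0,20,0],[60,6.6,0,20,0],[60,0,0,0,0],[60,0,0,0,0]]'|head -4
python3 st.py; python3 go.py .6605 .1765 .106
python3 - <<'E'
from h import *
w=snap("wrist"); save(w,"w4",w["frame"][0:300])
E
```

```text
clock: 23.05
tool_pos: [0.5437, 0.1, 0.1767]
eef_rot: [-0.149, 0.814, 0.244, 0.506]
contact_force: [-0.1, 0.7, -0.6]
23.05 tcp [0.5437 0.1    0.1767] grasp [0.66   0.1758 0.1078] q [ 0.038  0.655  2.226  2.509  0.893 -1.405] F [-0.1  0.7 -0.6] M [-0.3   0.3   0.01] gap 0.0598
x [0.369 0.247 0.896] y [ 0.548 -0.837  0.004] z [ 0.751  0.489 -0.444] az z 33.1 tilt 63.6
grasp [0.66   0.1758 0.1078] tool shift mm [-1.2 -0.4  1.5] dist 2.0
```

View pics/w4.png

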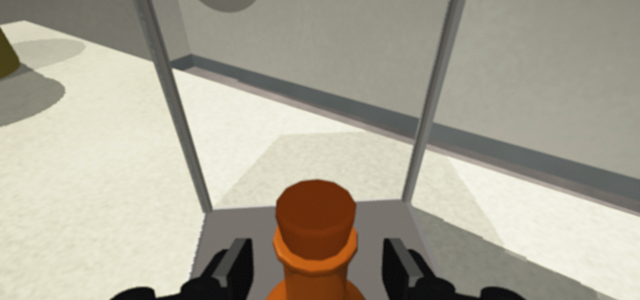

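The neck is centred between the pads, at column 316. I'll close the fingers.

```bash
python3 -m jog '[[0,0,0,0,0],[0,0,0,0,0],[0,0,0,0,0],[0,0,0,0,0],[0,0,0,0,0]]' 45
python3 st.py; python3 go.py .66 .1758 .135
```

```text
clock: 23.6
tool_pos: [0.543, 0.0994, 0.1731]
eef_rot: [-0.149, 0.815, 0.243, 0.504]
contact_force: [-2.9, -1.2, 5.6]
finger_gap: 0.0259
finger_force: 44.1
23.6 tcp [0.543  0.0994 0.1731] grasp [0.6591 0.175  0.1036] q [ 0.037  0.662  2.226  2.51   0.894 -1.407] F [-2.9 -1.2  5.6] M [ 0.08 -0.03  0.12] gap 0.0259
x [0.374 0.247 0.894] y [ 0.547 -0.837  0.002] z [ 0.749  0.488 -0.448] az z 33.1 tilt 63.4
grasp [0.6591 0.175  0.1036] tool shift mm [ 28.6  -0.1 -13.1] dist 31.4
```

```bash
python3 -m jog '[[0,4,0,-2,0],[0,8,0,-4,0],[0,8,0,-4,0],[0,3,0,-1.5,0],[0,0,0,0,0]]'
python3 st.py
python3 -m jog '[[0,-3,0,-6,0],[0,-6,0,-12,0],[0,-9,0,-18,0],[0,-9,0,-18,0],[0,-9,0,-18,0],[0,-9,0,-18,0],[0,-9,0,-18,0],[0,-9,0,-18,0],[0,-6,0,-12,0],[0,-3,0,-6,0],[0,0,0,0,0]]'
python3 st.py
```

```text
clock: 24.1
tool_pos: [0.5432, 0.0996, 0.1995]
eef_rot: [-0.149, 0.815, 0.244, 0.504]
contact_force: [-0.5, 0.2, -2.3]
finger_gap: 0.0258
finger_force: 44.1
24.1 tcp [0.5432 0.0996 0.1995] grasp [0.6594 0.1752 0.13  ] q [ 0.037  0.598  2.23   2.481  0.846 -1.36 ] F [-0.5  0.2 -2.3] M [-0.38  0.61 -0.07] gap 0.0258
x [0.374 0.247 0.894] y [ 0.547 -0.837  0.003] z [ 0.749  0.488 -0.448] az z 33.1 tilt 63.4
clock: 25.2
tool_pos: [0.4074, 0.011, 0.1987]
eef_rot: [-0.149, 0.816, 0.243, 0.503]
contact_force: [0.4, 0.7, -1.3]
finger_gap: 0.0258
finger_force: 44.2
25.2 tcp [0.4074 0.011  0.1987] grasp [0.5234 0.0865 0.129 ] q [-0.254  0.57   2.488  2.277  1.048 -1.501] F [ 0.4  0.7 -1.3] M [-0.42  0.62 -0.04] gap 0.0258
x [0.377 0.246 0.893] y [ 0.546 -0.838  0.001] z [ 0.749  0.487 -0.45 ] az z 33.0 tilt 63.3
```

```bash
python3 -m jog '[[0,12,0,-6,0],[0,24,0,-12,0],[0,31,0,-16,0],[0,31,0,-16,0],[0,24,0,-12,0],[0,10,0,-5,0],[0,0,0,0,0]]'
python3 st.py; python3 go.py .5046 -.237 .275
```

```text
clock: 25.9
tool_pos: [0.4081, 0.0118, 0.3491]
eef_rot: [-0.148, 0.814, 0.244, 0.505]
contact_force: [-0.3, 0.4, -1.3]
finger_gap: 0.0254
finger_force: 44.3
25.9 tcp [0.4081 0.0118 0.3491] grasp [0.5244 0.0875 0.28  ] q [-0.252  0.086  2.432  1.907  0.774 -0.914] F [-0.3  0.4 -1.3] M [-0.45  0.57 -0.03] gap 0.0254
x [0.37  0.248 0.895] y [ 0.548 -0.837  0.006] z [ 0.75   0.488 -0.446] az z 33.0 tilt 63.5
grasp [0.5244 0.0875 0.28  ] tool shift mm [ -92.4  260.6 -171. ] dist 325.1
```

```bash
python3 -m jog '[[0,-3,9,-6,0],[0,-6,17,-11,0],[0,-9,26,-17,0],[0,-9,26,-17,0],[0,-9,26,-17,0],[0,-9,26,-17,0],[0,-9,26,-17,0],[0,-9,26,-17,0],[0,-9,26,-17,0],[0,-9,26,-17,0],[0,-7,19,-13,0],[0,-3,8,-5,0]]'
python3 -m jog '[[0,0,0,0,0],[0,0,0,0,0]]'|head -1
python3 st.py; python3 go.py .5046 -.237 .275
python3 - <<'E'
from h import *
import pickle
d=snap("top");e=snap("scene");w=snap("wrist");pickle.dump((d,e,w),open("m3.pkl","wb"))
p=proj(e,[[.5046,-.237,.15]])[0].astype(int);q=proj(d,[[.5046,-.237,.15]])[0].astype(int);print(p,q)
E_=cv2.resize(e["frame"][p[1]-75:p[1]+75,p[0]-100:p[0]+100],(400,300),interpolation=cv2.INTER_CUBIC)
D_=cv2.resize(d["frame"][q[1]-75:q[1]+75,q[0]-100:q[0]+100],(400,300),interpolation=cv2.INTER_CUBIC)
o=np.vstack([np.hstack([E_,D_]),np.hstack([cv2.resize(w["frame"],(480,300)),np.zeros((300,320,3),np.uint8)])])
save(None,"m3",np.clip(o*1.3,0,255).astype(np.uint8))
E
```

```text
clock: 27.1
tool_pos: [0.3884, -0.3148, 0.3417]
eef_rot: [-0.149, 0.816, 0.243, 0.504]
contact_force: [0.6, -0.2, -2.1]
finger_gap: 0.0256
finger_force: 44.6
clock: 27.3
27.3 tcp [ 0.3882 -0.3119  0.3422] grasp [ 0.5041 -0.2361  0.2727] q [-0.989  0.345  2.078  1.253  1.225 -0.796] F [-0.7  0.6 -2.6] M [-0.36  0.61 -0.01] gap 0.0258
x [0.375 0.246 0.894] y [ 0.548 -0.837  0.   ] z [ 0.748  0.489 -0.449] az z 33.2 tilt 63.3
grasp [ 0.5041 -0.2361  0.2727] tool shift mm [ 2.1  1.  -1.1] dist 2.6
[391 155] [428 235]
```

View pics/m3.png

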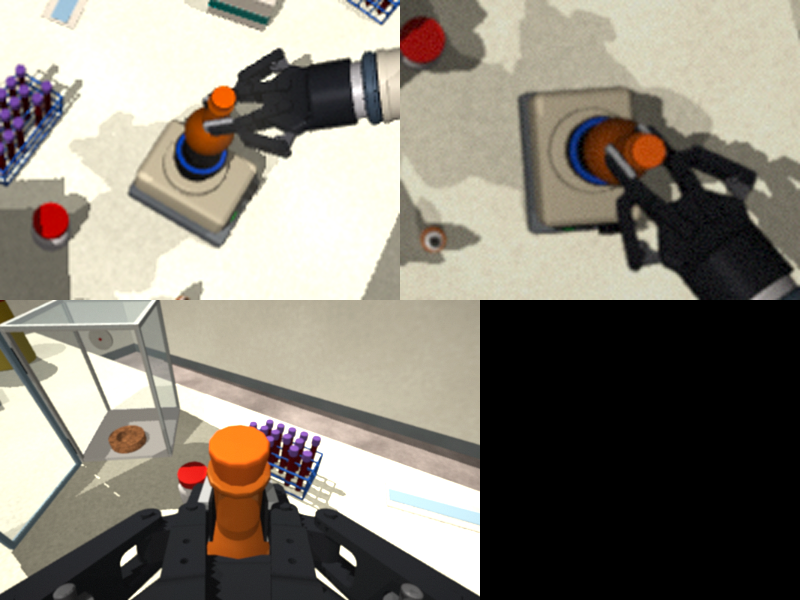

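The mosaic shows the flask held upright above the mixer, with the stopper at about (222,97) in the scene tile and (648,153) in the top tile. The ring is below it. The cork ring is still in the cabinet, and the door is open.

Run:
```python
from h import *
import pickle
d,e,w=pickle.load(open("m3.pkl","rb"))
C=[]
for n,im,c0 in(("S",e,(391,155)),("T",d,(428,235))):
    hsv=cv2.cvtColor(im["frame"],cv2.COLOR_RGB2HSV);m=cv2.inRange(hsv,(6,210,190),(16,255,255))
    mm=np.zeros_like(m);mm[c0[1]-75:c0[1]+75,c0[0]-40:c0[0]+75]=m[c0[1]-75:c0[1]+75,c0[0]-40:c0[0]+75]
    k,l,st,ce=cv2.connectedComponentsWithStats(mm);i=1+np.argmax(st[1:,4]);print(n,st[i],ce[i],onz(im,[ce[i]],.316),pts(im,[ce[i]]).round(3));C.append((im,ce[i]))
    o=pickle.load(open({"S":"scene0.pkl","T":"top0.pkl"}[n],"rb"));h=cv2.cvtColor(o["frame"],cv2.COLOR_RGB2HSV);b=cv2.inRange(h,(102,150,60),(122,255,255))
    ys,xs=np.where(b[c0[1]-25:c0[1]+25,c0[0]-25:c0[0]+25]);uv=np.c_[xs+c0[0]-25,ys+c0[1]-25]
    P=onz(o,uv,.149)[:,:2];A=np.c_[2*P,np.ones(len(P))];s=np.linalg.lstsq(A,(P**2).sum(1),rcond=None)[0];print(" ring circle",s[:2].round(4),"r",np.sqrt(s[2]+s[:2]@s[:2]).round(4),len(P))
c1,r1,_=rays(*[C[0][0],[C[0][1]]]);c2,r2,_=rays(C[1][0],[C[1][1]]);k=np.linalg.lstsq(np.c_[r1[0],-r2[0]],c2-c1,rcond=None)[0];print("tri",c1+k[0]*r1[0],c2+k[1]*r2[0])
# stopper axis from wrist
p=pts(w,[[238*640//480,(455-300)*400//300]]);print("wrist stopper top",p)
```

```text
S [398 123  10  10  68] [402.57352941 128.04411765] [[ 0.50668213 -0.23307635  0.316     ]] [[ 0.506 -0.231  0.32 ]]
 ring circle [ 0.5061 -0.2381] r 0.0312 178Traceback (most recent call last):
  File "<stdin>", line 8, in <module>
    return _wrapfunc(a, 'argmax', axis=axis, out=out, **kwds)
    return bound(*args, **kwds)
ValueError: attempt to get argmax of an empty sequence
```

Run:
```python
from h import *
import pickle
d,e,w=pickle.load(open("m3.pkl","rb"))
for n,im,c0 in(("S",e,(391,155)),("T",d,(428,235))):
    hsv=cv2.cvtColor(im["frame"],cv2.COLOR_RGB2HSV);V=190 if n=="S" else 140
    m=cv2.inRange(hsv,(6,180,V),(18,255,255));mm=np.zeros_like(m);mm[c0[1]-75:c0[1]+75,c0[0]-40:c0[0]+75]=m[c0[1]-75:c0[1]+75,c0[0]-40:c0[0]+75]
    k,l,st,ce=cv2.connectedComponentsWithStats(mm);i=1+np.argmax(st[1:,4]);print(n,st[i],ce[i],onz(im,[ce[i]],.316),pts(im,[ce[i]]).round(3))
    o=pickle.load(open({"S":"scene0.pkl","T":"top0.pkl"}[n],"rb"));h=cv2.cvtColor(o["frame"],cv2.COLOR_RGB2HSV);b=cv2.inRange(h,(102,150,60),(122,255,255))
    ys,xs=np.where(b[c0[1]-25:c0[1]+25,c0[0]-25:c0[0]+25]);uv=np.c_[xs+c0[0]-25,ys+c0[1]-25].astype(np.float32)
    hull=cv2.convexHull(uv);el=cv2.fitEllipse(hull);print(" ring ellipse",el,onz(o,[el[0]],.15))
```

```text
S [398 123  10  10  69] [402.55072464 127.97101449] [[ 0.50682487 -0.23320408  0.316     ]] [[ 0.507 -0.234  0.315]]
 ring ellipse ((391.1441650390625, 155.09754943847656), (23.11258316040039, 24.918134689331055), 107.20018768310547) [[ 0.50574861 -0.23688081  0.15      ]]
T [445 229  15  14 156] [451.75       235.44230769] [[ 0.50619098 -0.23400111  0.316     ]] [[ 0.506 -0.234  0.316]]
 ring ellipse ((429.1676940917969, 234.98678588867188), (33.270626068115234, 33.601829528808594), 154.64187622070312) [[ 0.50535121 -0.23828526  0.15      ]]
```

```bash
python3 -m jog '[[0,-1.4,2.8,-2.7,0],[0,-6,0,3,0],[0,-9,0,4.5,0],[0,-9,0,4.5,0],[0,-9,0,4.5,0],[0,-5,0,2.5,0],[0,-2,0,1,0],[0,0,0,0,0],[0,0,0,0,0]]'
python3 st.py
python3 - <<'E'
from h import *
for n,V in(("scene",190),("top",140)):
    im=snap(n);c0=(391,155) if n=="scene" else (428,235)
    hsv=cv2.cvtColor(im["frame"],cv2.COLOR_RGB2HSV);m=cv2.inRange(hsv,(6,180,V),(18,255,255));mm=np.zeros_like(m);mm[c0[1]-75:c0[1]+75,c0[0]-40:c0[0]+75]=m[c0[1]-75:c0[1]+75,c0[0]-40:c0[0]+75]
    k,l,st,ce=cv2.connectedComponentsWithStats(mm);i=1+np.argmax(st[1:,4]);print(n,st[i],onz(im,[ce[i]],.271),pts(im,[ce[i]]).round(3))
E
```

```text
clock: 28.35
tool_pos: [0.3873, -0.3172, 0.2984]
eef_rot: [-0.149, 0.816, 0.243, 0.503]
contact_force: [-1.5, 0.6, -2.2]
finger_gap: 0.0254
finger_force: 44.5
28.35 tcp [ 0.3873 -0.3172  0.2984] grasp [ 0.5033 -0.2416  0.2288] q [-0.996  0.43   2.09   1.284  1.199 -0.898] F [-1.5  0.6 -2.2] M [-0.42  0.57 -0.04] gap 0.0254
x [0.375 0.247 0.894] y [ 0.547 -0.837  0.002] z [ 0.749  0.488 -0.449] az z 33.1 tilt 63.3
scene [396 130  10   9  66] [[ 0.50629844 -0.24025548  0.271     ]] [[ 0.506 -0.24   0.272]]
top [441 229  14  13 133] [[ 0.50564952 -0.23945943  0.271     ]] [[ 0.506 -0.239  0.273]]
```

```bash
python3 -m jog '[[0,0.3,-2,0.6,0],[0,0,0,0,0],[0,-1.8,0,0.9,0],[0,-1.8,0,0.9,0],[0,-1.8,0,0.9,0],[0,0,0,0,0],[0,0,0,0,0]]'|sed -n '1,2p;4p'
python3 -m jog '[[0,-1.8,0,0.9,0],[0,-1.8,0,0.9,0],[0,0,0,0,0]]'|sed -n '1,2p;4p'
python3 -m jog '[[0,-1.8,0,0.9,0],[0,-1.8,0,0.9,0],[0,0,0,0,0]]'|sed -n '1,2p;4p'
python3 st.py
```

```text
clock: 29.15
tool_pos: [0.3867, -0.3152, 0.2922]
contact_force: [0.1, -1.2, -1.7]
clock: 29.45
tool_pos: [0.3869, -0.3153, 0.2884]
contact_force: [1.2, -1.8, 2.7]
clock: 29.75
tool_pos: [0.3869, -0.3154, 0.2844]
contact_force: [1.5, -1.6, 6.3]
29.75 tcp [ 0.3869 -0.3154  0.2844] grasp [ 0.5031 -0.2398  0.2149] q [-0.995  0.456  2.098  1.299  1.189 -0.934] F [ 1.5 -1.6  6.3] M [ 0.08 -0.52 -0.35] gap 0.0257
x [0.374 0.247 0.894] y [ 0.546 -0.838  0.003] z [ 0.749  0.487 -0.448] az z 33.0 tilt 63.4
```

```bash
for i in 1 2 3; do :; done
python3 -m jog '[[0,-1.8,0,0.9,0],[0,0,0,0,0],[0,0,0,0,0]]'|sed -n '2p;4p'
python3 -m jog '[[0,-1.8,0,0.9,0],[0,0,0,0,0],[0,0,0,0,0]]'|sed -n '2p;4p'
python3 -m jog '[[0,-1.8,0,0.9,0],[0,0,0,0,0],[0,0,0,0,0]]'|sed -n '2p;4p'
python3 -m jog '[[0,-0.9,0,0.45,0],[0,0,0,0,0],[0,0,0,0,0]]'|sed -n '2p;4p'
python3 -m jog '[[0,-0.9,0,0.45,0],[0,0,0,0,0],[0,0,0,0,0]]'|sed -n '2p;4p'
```

```text
tool_pos: [0.387, -0.3154, 0.2827]
contact_force: [1.8, -2.4, 7.6]
tool_pos: [0.387, -0.3155, 0.2808]
contact_force: [1.6, -1.9, 8.9]
tool_pos: [0.3871, -0.3155, 0.2789]
contact_force: [1.8, -1.9, 9.9]
tool_pos: [0.3872, -0.3156, 0.2783]
contact_force: [1.0, -2.3, 12.4]
tool_pos: [0.3873, -0.3156, 0.2779]
contact_force: [-0.5, -3.2, 16.7]
```

```bash
python3 st.py
python3 - <<'E'
from h import *
o=[]
for n,V in(("scene",190),("top",140)):
    im=snap(n);c0=(391,155) if n=="scene" else (428,235)
    hsv=cv2.cvtColor(im["frame"],cv2.COLOR_RGB2HSV);m=cv2.inRange(hsv,(6,180,V),(18,255,255));mm=np.zeros_like(m);mm[c0[1]-75:c0[1]+75,c0[0]-40:c0[0]+75]=m[c0[1]-75:c0[1]+75,c0[0]-40:c0[0]+75]
    k,l,st,ce=cv2.connectedComponentsWithStats(mm);i=1+np.argmax(st[1:,4]);print(n,onz(im,[ce[i]],.2535),pts(im,[ce[i]]).round(4))
    o.append(cv2.resize(im["frame"],(400,250)));o.append(cv2.resize(im["frame"][c0[1]-50:c0[1]+50,c0[0]-80:c0[0]+80],(400,250),interpolation=cv2.INTER_CUBIC))
save(None,"fin",np.clip(np.vstack([np.hstack(o[:2]),np.hstack(o[2:])])*1.3,0,255).astype(np.uint8))
E
```

```text
31.25 tcp [ 0.3873 -0.3156  0.2779] grasp [ 0.5037 -0.24    0.2089] q [-0.995  0.47   2.1    1.308  1.188 -0.952] F [-0.5 -3.2 16.7] M [ 1.03 -1.55 -0.22] gap 0.0256
x [0.37  0.246 0.896] y [ 0.547 -0.837  0.004] z [ 0.751  0.488 -0.445] az z 33.0 tilt 63.6
scene [[ 0.50657761 -0.23718925  0.2535    ]] [[ 0.5067 -0.2377  0.2526]]
top [[ 0.50620108 -0.23737291  0.2535    ]] [[ 0.5062 -0.2373  0.2536]]
```

View pics/fin.png

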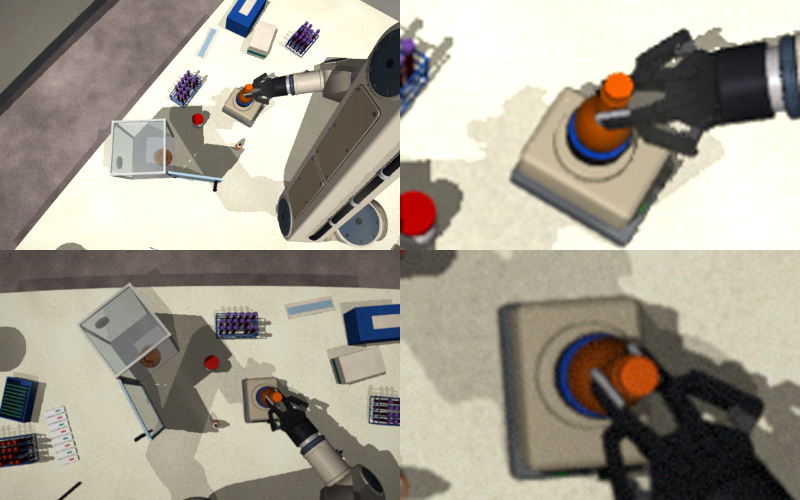

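The last pictures show the flask upright and centred in the ring, with its stopper top at z≈0.2535, which matches the ring on its stop. The door is open and the bystanders look unmoved.

```bash
python3 -c "
from station import job
print(job.finish_job())"
```

```text
the job is handed in; nothing more can be done
None
```

The job is handed in at about 31 s: the door was left open at about 1.75 rad, and the arm is holding the flask upright and centred in the mixer ring, pressed fully down with about 17 N, with the tube rack, pot and dropper bottle never touched.

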